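Start the polishing spindle: extraction, arm, hold to run

ROBOT

A 6-joint arm with a two-finger parallel gripper is mounted at the origin on the work surface. World frame = base frame: x ahead of the robot, y to its left, z up, the work surface at z = 0. Lengths are in mm, angles in rad, forces in N, time in s.
With the tool pointing down it reaches from about 350 to 875 mm from the base axis. Payload 4.2 kg.
Tool frame: the origin (TCP) lies at the very end of the fingers, on their centre line; the grasp point (between the pads) lies 19 mm behind it; z points along the fingers, y is the line along which they close (so a half turn about z gives the same grasp; the last joint's range is limited). The gripper opens to 85 mm and grips with 20 to 120 N. Pads are 22 mm wide; open, the fingers measure 114 mm over their backs; the gripper's body (76 mm by 85 mm) begins 54 mm behind the grasp point. The pads swing forward as they close: fully open they stand 13 mm farther back than shut.
Start: joints at [1.365, 0.385, 0.008, 0, -1.194, -0.259], TCP at [280.119, 558.688, 231.312] pointing down, gripper open.
Joint ranges: [-3.14, 3.14], [-1.21, 2.06], [-1.07, 1.41], [-3.16, 2.05], [-2.99, -0.16], [-3.1, 3.1]. Speed limits (rad/s): [2.79, 2.79, 3.14, 3.14, 3.14, 3.14].

INTERFACE

Orientations are given as a unit quaternion [x, y, z, w].
In Python, from bench import arm gives the robot as it stands.
- The arm moves only by the tool servo_tool, never from a script. Its argument "rows" is a list that holds one entry, the list of rows, each a list of 7 numbers: the finger opening in mm, from 0 to 85.4, then the shift along the tool's x, y, z in mm, then the turn, a rotation vector about the tool's x, y, z in rad. A call has 1 to 10 rows; each row is the pose to reach, as a shift and turn from the pose commanded when the call began, along the tool's axes at that moment; what a row does not reach only later rows make up. A row lasts 1/8 s, in which the tool goes at most 62.5 mm and 10.7 degrees, less where a joint would pass 70% of its speed; a pose out of reach is approached as far as the arm can. A call with a gripper value outside its range is refused whole. The fingers move at their own pace and stop on an object; the grip force is fixed at half the most. Time passes only in rows, so rows that repeat a pose let the fingers close. It gives the time, the measured TCP pose, the force, the opening and the grip force at its end, in the units of the state.
- arm.read_state(): the state, without advancing time (a new reading comes with each control period).
- arm.get_image(name): name is "side" or "top" or "wrist"; returns the picture (400x640x3 uint8, red, green, blue); there is no depth.
- arm.camera_params(name): a dict with "intrinsics" (3x3 intrinsics, pixels), "R" (3x3) and "t" (3): a world point X has camera coordinates R X + t. Camera axes: x right, y down, z forward; pixel columns grow to the right and rows downward; lengths in mm; the calibration is good to about 2 mm. A picture is of the moment at which its call begins: read the wrist's pose just before it. camera_params takes no time and is no camera call; for the wrist camera it gives the pose at the moment of the call.
- arm.job_done(): hands the job in; it is judged then, once.
The state is a dict: "clock": time; "joints": joint angles; "joint_vel": joint speeds; "joint_efforts": joint torques, N m; "position": TCP position; "ee_rot": TCP orientation; "contact_force": force on the tool from outside, world axes, zero at the start; "wrist_torque": the same for the moment, N m; "gripper_width": finger opening in mm; "grasp_force": force on a finger pad.
Only numpy, scipy, OpenCV 4.12 (cv2) and the standard library are available. Lean on these libraries where they do the work, as an engineer would, in place of code of your own. Each camera call takes 0.05 s, during which the arm holds its last target. There are 200 camera calls.

TASK

Start the polishing spindle with the closed fingertips: first press the white-dot end of the black extraction rocker right down so that it tips over to on, then press the blue button fully in so that it stays in, and last press the green button fully down and keep holding it there - the program finishes while still holding green down. Do not press the red or yellow button, press blue only once the extraction is on and green only once blue is in, and do not pick up or shift any of the loose things on the bench.

Things in the scene. Friction and masses are not known exactly. Their poses are not given: they have to be found in the camera images.
- switch_box: extraction switch: fixed white box 100 (x) x 70 (y) x 40 mm high, a black rocker on its top; origin centre of its underside; its +x points from the middle to the rocker's ON end (the white dot). Its yaw may be anything
- rocker (a joint): tilt of the rocker in rad: -0.2 is off (white-dot end raised), +0.2 is fully on (white-dot end down). It pivots at its middle, 54 mm above the bench, and stays where it is left; about 2 N at the dot tips it
- rocker_on_end (a point): the white dot on top of the rocker's ON end, 20 mm from the pivot, the place to press; the rocker is 55 mm long (along the box's x) and 30 mm wide. The dot is about 64 mm above the bench when off and 56 mm when on, so it goes down 8 mm
- pod: fixed grey control pod 150 (x) x 210 (y) x 40 mm high with four upright round buttons (blue, green, red, yellow) in a square of 64 mm pitch, in any arrangement; origin centre of its underside; button centres lie at x = +-32 mm, y = -52 or +12 mm in its frame
- blue_top (a point): centre of the top face of the blue button (arming): round cap 32 mm across in an aluminium collar 48 mm across, facing up; released, the cap stands 12 mm above its collar and 24 mm above the pod's top (64 mm above the bench). The point moves down with the cap
- blue (a joint): travel of the blue button in m: 0 out, 0.008 fully in; about 3 N pushes it and it stays where it is left
- green_top (a point): centre of the top face of the green button (hold-to-run): round cap 32 mm across in an aluminium collar 48 mm across, facing up; released, the cap stands 12 mm above its collar and 24 mm above the pod's top (64 mm above the bench). The point moves down with the cap
- green (a joint): travel of the green button in m: 0 released, 0.008 fully down; it springs back when let go; about 1.5 N starts it moving and 5 N holds it fully down on its stop
- red_top (a point): centre of the top face of the red button (stop, not to be pressed): round cap 32 mm across in an aluminium collar 48 mm across, facing up; released, the cap stands 12 mm above its collar and 24 mm above the pod's top (64 mm above the bench). The point moves down with the cap
- red (a joint): travel of the red button in m: 0 released, 0.008 fully down; it springs back when let go; about 1.5 N starts it moving and 5 N holds it fully down on its stop
- yellow_top (a point): centre of the top face of the yellow button (speed, not to be pressed): round cap 32 mm across in an aluminium collar 48 mm across, facing up; released, the cap stands 12 mm above its collar and 24 mm above the pod's top (64 mm above the bench). The point moves down with the cap
- yellow (a joint): travel of the yellow button in m: 0 released, 0.008 fully down; it springs back when let go; about 1.5 N starts it moving and 5 N holds it fully down on its stop
- loupe: jeweller's loupe, a loose aluminium cup 34 mm high and 34 mm wide at the top, standing on the clear ledge of the pod, 78 mm along the pod's +y; origin centre of its underside. Leave alone
- stone_jar: small loose amber jar with steel cap, 34 mm wide, 40 mm high, stands on the bench near the switch box; origin centre of its underside. Leave alone
- ring_cone: loose wooden ring cone with a brass ring on it, foot 42 mm wide, 60 mm high, stands on the bench near the switch box; origin centre of its underside. Leave alone
- green_jar: loose green jar, 72 mm wide, 65 mm high, at the left of the bench; origin centre of its underside. Leave alone
- red_file: needle file with red handle, 200 mm long, 11 mm thick, lying loose at the back; origin under the joint of handle and blade. Leave alone
- green_file: needle file with green handle, 200 mm long, 11 mm thick, lying loose at the back; origin under the joint of handle and blade. Leave alone
- steel_block: loose steel bench block 65 x 65 x 22 mm at the right of the bench; origin centre of its underside. Leave alone

How it is judged:
By the outcome, as a careful person would: the job done as asked, in the order asked, and still so for the second after the job is handed in, while the arm keeps its last pose, push and grip.
It also fails if it takes over 45 s, if anything falls off the work surface, if the arm or the gripper's body presses on something with over 40 N, if the wrist force passes 120 N, or if a joint passes its speed limit or range.

## Working session

There is one attempt and no reset: what is moved stays moved. The work goes in short steps, Python scripts to look and compute and a tool call to move; the robot and the scene stay as the last step left them, time stands still between calls to the robot, and variables do not carry over. Pictures are saved under pics/ and viewed, at most 10 in all, crops included, and the job is handed in when it is done.

Besides the shell and the picture viewer there is one more tool, called after "Request:" by a JSON object that holds its "name" and its "arguments". servo_tool: Moves the arm, as the interface text tells. Its arguments: {"type":"object","properties":{"rows":{"type":"array"}},"required":["rows"]}

```bash
mkdir -p pics; python3 - <<'E'
from bench import arm
import cv2
for n in ("top","side"):
    cv2.imwrite(f"pics/{n}0.png",arm.get_image(n)[:,:,::-1])
    p=arm.camera_params(n); print(n,p["intrinsics"],p["R"],p["t"])
s=arm.read_state(); print(s["clock"],s["position"],s["ee_rot"],s["gripper_width"])
E
```

```text
top [[476.07119169   0.         318.65012341]
 [  0.         476.07119169 199.21173755]
 [  0.           0.           1.        ]] [[ 0.01131336 -0.99982982  0.01457198]
 [-0.98023331 -0.01396791 -0.19735134]
 [ 0.19752129 -0.01205124 -0.98022452]] [ -17.06895961  627.84236371 1201.54502568]
side [[375.63857523   0.         319.57063041]
 [  0.         375.63857523 199.55798673]
 [  0.           0.           1.        ]] [[ 0.95201926 -0.30570725  0.01422669]
 [-0.17440977 -0.58016392 -0.79560735]
 [ 0.25147675  0.75495225 -0.60564556]] [-560.29408689  172.82530742  956.755414  ]
0.1 [279.91205776 558.23585876 230.32767892] [ 9.73098894e-01 -2.30385740e-01 -1.57381391e-04  9.64025346e-04] 85.697106938554
```

View pics/top0.png

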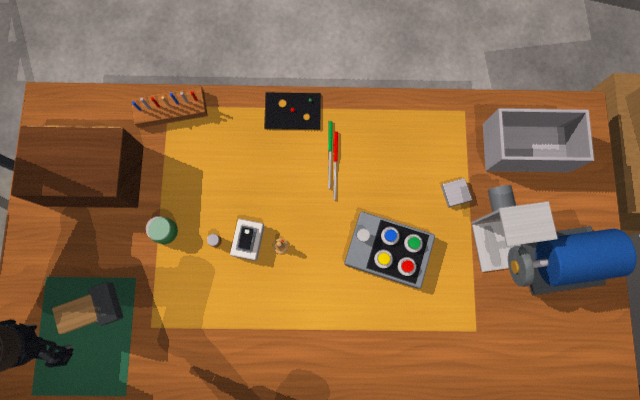

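View pics/side0.png

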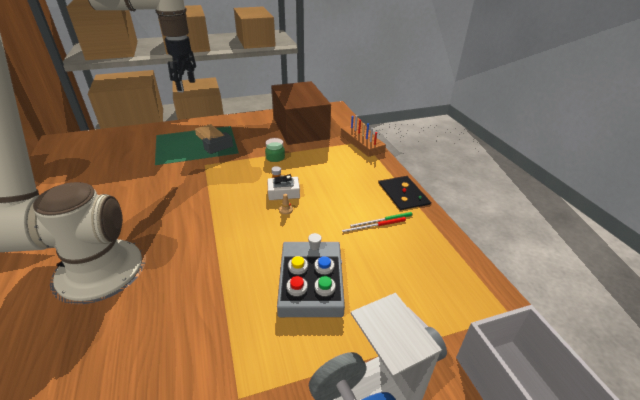

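The top view shows blue at about (390,236), green (414,243), yellow (384,259), red (407,267) and the switch box near (247,239) with the dot near its top end. The side view confirms the layout. Next I measure these and zoom in on the box.

```bash
cat > h.py <<'E'
import numpy as np, cv2
from bench import arm
def ray(n,uv,z,p=None):
    p=p or arm.camera_params(n); R=np.array(p["R"]);t=np.array(p["t"])
    c=-R.T@t; d=R.T@np.linalg.inv(p["intrinsics"])@[uv[0],uv[1],1]
    return c+d*(z-c[2])/d[2]
def blob(m,lo=30):
    n,_,s,c=cv2.connectedComponentsWithStats(m.astype(np.uint8))
    return [(c[i].round(1),int(s[i][4])) for i in range(1,n) if s[i][4]>lo]
RNG=dict(blue=(105,125),green=(55,85),red=(0,6),yellow=(24,32))
def hsv(im): return cv2.cvtColor(im,cv2.COLOR_RGB2HSV)
E
python3 - <<'E'
from h import *
for n,(x0,y0,x1,y1) in dict(top=(340,205,440,290),side=(275,235,345,320)).items():
    im=cv2.imread(f"pics/{n}0.png")[:,:,::-1].copy(); h=hsv(im)
    box=np.zeros(h.shape[:2],bool); box[y0:y1,x0:x1]=1
    for k,(a,b) in RNG.items():
        m=(h[...,0]>=a)&(h[...,0]<=b)&(h[...,1]>(215 if k=="yellow" else 150))&(h[...,2]>(200 if k=="yellow" else 90))&box
        for c,s in blob(m,25): print(n,k,c,s,ray(n,c,62).round(1))
a=cv2.imread("pics/top0.png")[205:275,195:300]; b=cv2.imread("pics/side0.png")[155:225,245:325]
a=cv2.resize(a,None,fx=5,fy=5,interpolation=2)[:350]; b=cv2.resize(b,None,fx=3.4,fy=5,interpolation=2)
cv2.imwrite("pics/box.png",np.hstack([a,b]))
E
```

```text
top blue [390.4 235. ] 105 [ 535.1 -198.4   62. ]
top green [413.9 242.4] 102 [ 516.4 -259.6   62. ]
top red [407.4 265.9] 111 [ 455.2 -241.    62. ]
top yellow [383.6 258.2] 104 [ 474.3 -179.5   62. ]
side blue [324.  261.9] 111 [ 533.1 -204.5   62. ]
side green [324.5 282. ] 133 [ 514.8 -263.4   62. ]
side red [296.4 282.3] 149 [ 453.8 -245.5   62. ]
side yellow [297.4 260.5] 83 [ 473.5 -181.5   62. ]
```

View pics/box.png

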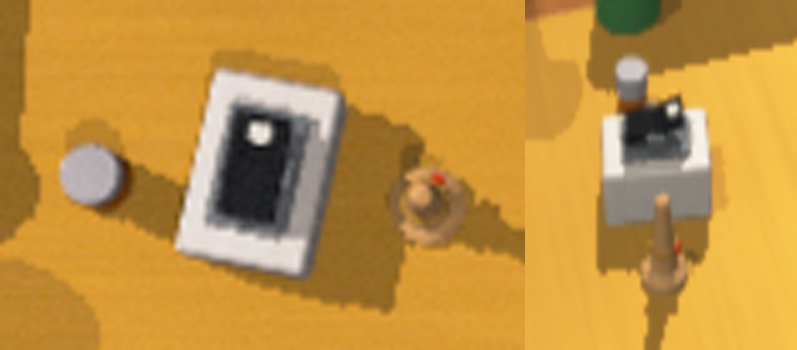

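```bash
cat >> h.py <<'E'
from scipy.spatial.transform import Rotation as Ro
def shift(P,s=None):
    s=s or arm.read_state(); return (Ro.from_quat(s["ee_rot"]).inv().apply(np.array(P)-s["position"])).round(1)
def tri(a,b):
    A=[];B=[]
    for n,uv in (("top",a),("side",b)):
        p=arm.camera_params(n);M=np.array(p["intrinsics"])@np.c_[p["R"],p["t"]]
        A.append(M)
    X=cv2.triangulatePoints(A[0],A[1],np.float64(a),np.float64(b));return (X[:3]/X[3]).ravel()
E
python3 - <<'E'
from h import *
for n,(x0,y0,x1,y1) in dict(top=(241,226,254,238),side=(284,172,293,181)).items():
    im=cv2.imread(f"pics/{n}0.png")[:,:,::-1].copy(); g=im[y0:y1,x0:x1].min(2)
    for c,s in blob(g>130,2): c=c+[x0,y0]; print(n,c,s,ray(n,c,64).round(1))
print("tri dot",tri((247.1,231.4),(288.8,176.6)).round(1))
print("blue",tri((390.4,235),(324,261.9)).round(1),"green",tri((413.9,242.4),(324.5,282)).round(1))
D=ray("top",(247.1,231.4),64); print(D, shift([D[0],D[1],170]))
E
```

```text
top [250.6 226.2] 9 [553.2 168.3  64. ]
top [246.5 231.3] 14 [539.6 178.4  64. ]
side [288.  176.5] 6 [538.7 173.5  64. ]
tri dot [540.7 177.2  60.6]
blue [ 535.5 -199.3   56.1] green [ 516.5 -260.4   58.2]
[539.34646372 176.84149497  64.        ] [402.9 224.5  60.8]
```

Request:
{"name": "servo_tool", "arguments": {"rows": [[[0, 50, 28, 8, 0, 0, 0], [0, 100, 56, 15, 0, 0, 0], [0, 150, 84, 25, 0, 0, 0], [0, 200, 112, 35, 0, 0, 0], [0, 250, 140, 45, 0, 0, 0], [0, 300, 168, 50, 0, 0, 0], [0, 350, 196, 55, 0, 0, 0], [0, 403, 225, 60, 0, 0, 0], [0, 403, 225, 60, 0, 0, 0], [0, 403, 225, 60, 0, 0, 0]]]}}

```text
clock: 1.35
position: [539.3, 176.7, 170.9]
ee_rot: [0.973, -0.231, -0.0, 0.0]
contact_force: [-0.4, 0.4, 0.5]
gripper_width: 0.4
grasp_force: 0.0
```

```bash
python3 - <<'E'
from h import *
s=arm.read_state(); im=arm.get_image("wrist"); p=arm.camera_params("wrist")
cv2.imwrite("pics/w1.png",im[:,:,::-1]); print(s["clock"],s["position"],s["gripper_width"],s["contact_force"],s["joints"])
R=np.array(p["R"]);K=np.array(p["intrinsics"])
for P in ([540,177,64],list(s["position"])): q=K@(R@P+p["t"]); print(q[:2]/q[2])
E
```

```text
1.35 [539.31399966 176.65975467 170.90455501] 0.4203205725590821 [-0.4292608   0.37511153  0.45990554] [ 6.01868723e-01  3.39037000e-01 -2.22780218e-01 -2.62098046e-04
 -1.00981539e+00  5.03426256e-01]
[319.02090347 199.2140378 ]
[320.62280993 264.61411731]
```

View pics/w1.png

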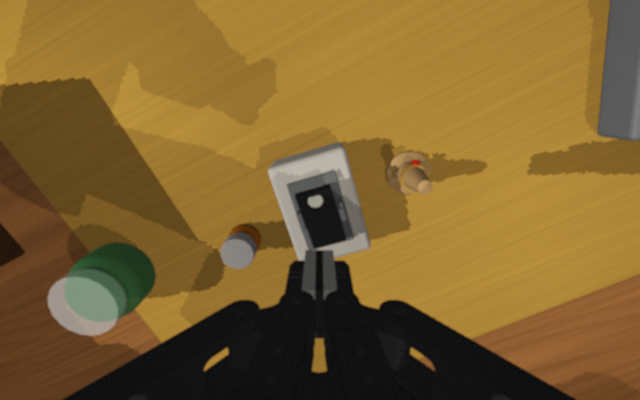

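The wrist view shows the dot at about (316,201), against a predicted (319,199), so it agrees to about 2 mm. The jar (240,248) and cone (410,172) are clear of the press path.

```bash
python3 - <<'E'
from h import *
p=arm.camera_params("wrist"); im=cv2.imread("pics/w1.png")[:,:,::-1]
for c,s in blob(im[190:212,304:328].min(2)>110,5): print(c+[304,190],s); d=ray("wrist",c+[304,190],64)
a=ray("wrist",(357,251),40); b=ray("wrist",(336,147),40); x0=(b-a)[:2]
a,b=ray("wrist",(368,243),40),ray("wrist",(345,144),40); v=(b-a)[:2]; L=np.linalg.norm(v); v/=L
print(d,"edge len",L,"dir",v)
T=[*(d[:2]+4*v),75]; print(T,shift(T))
E
```

```text
[315. 201.] 130
[540.10360892 180.5847903   64.        ] edge len 93.98861254682716 dir [ 0.97790585 -0.20904578]
[np.float64(544.0152323397199), np.float64(179.74860716394585), 75] [ 3.4 -4.3 96.2]
```

Request:
{"name": "servo_tool", "arguments": {"rows": [[[0, 3.5, -3.5, 30, 0, 0, 0], [0, 3.5, -3.5, 70, 0, 0, 0], [0, 3.5, -3.5, 95, 0, 0, 0], [0, 3.5, -3.5, 101, 0, 0, 0], [0, 3.5, -3.5, 105, 0, 0, 0], [0, 3.5, -3.5, 109, 0, 0, 0], [0, 3.5, -3.5, 112, 0, 0, 0], [0, 3.5, -3.5, 114, 0, 0, 0], [0, 3.5, -3.5, 114, 0, 0, 0]]]}}

```text
clock: 2.52
position: [544.5, 178.6, 57.6]
ee_rot: [0.973, -0.23, 0.0, -0.0]
contact_force: [2.0, -0.5, 2.1]
gripper_width: 0.0
grasp_force: 1.1
```

Request:
{"name": "servo_tool", "arguments": {"rows": [[[0, 0, 0, 1, 0, 0, 0], [0, 0, 0, 2, 0, 0, 0], [0, 0, 0, 2, 0, 0, 0]]]}}

```text
clock: 2.9
position: [544.7, 178.6, 56.0]
ee_rot: [0.973, -0.23, 0.001, -0.0]
contact_force: [0.8, -1.4, 5.0]
gripper_width: -0.4
grasp_force: 2.9
```

Request:
{"name": "servo_tool", "arguments": {"rows": [[[0, 0, 0, 1, 0, 0, 0], [0, 0, 0, 1.5, 0, 0, 0], [0, 0, 0, 1.5, 0, 0, 0]]]}}

```text
clock: 3.28
position: [544.8, 178.6, 55.8]
ee_rot: [0.973, -0.23, 0.001, -0.0]
contact_force: [-1.0, -1.0, 12.3]
gripper_width: -0.1
grasp_force: 6.2
```

The force rose to 12 N and the descent stopped at 56 mm, so the rocker is on its stop. I'll lift straight up and check.

Request:
{"name": "servo_tool", "arguments": {"rows": [[[0, 0, 0, -15, 0, 0, 0], [0, 0, 0, -60, 0, 0, 0], [0, 0, 0, -117, 0, 0, 0], [0, 0, 0, -117, 0, 0, 0]]]}}

```text
clock: 3.78
position: [546.0, 179.5, 175.6]
ee_rot: [0.973, -0.23, 0.003, -0.003]
contact_force: [-1.0, 0.9, -0.1]
gripper_width: 0.2
grasp_force: 0.0
```

```bash
python3 - <<'E'
from h import *
s=arm.read_state(); im=arm.get_image("wrist"); sd=arm.get_image("side")
a=cv2.resize(im[120:270,210:450],(480,300)); b=cv2.resize(sd[155:225,245:325],(320,300),interpolation=2)
cv2.imwrite("pics/w2.png",np.hstack([a,b])[:,:,::-1]); print(s["clock"],s["position"])
m=np.array([535.1,-198.4]); print("blue hover",shift([534.6,-200,130]))
E
```

```text
3.775 [546.00683458 179.50025808 175.61873878]
blue hover [162.1 341.9  40.5]
```

View pics/w2.png

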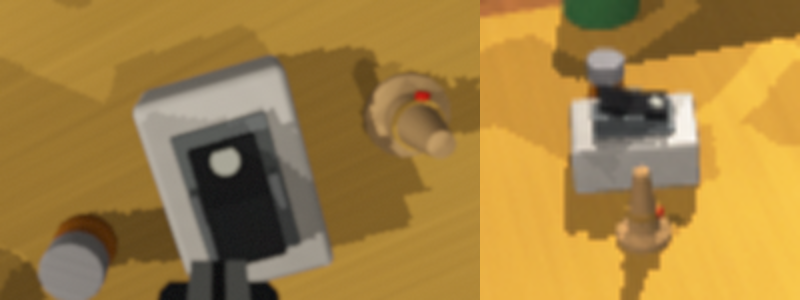

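The side crop shows the dot end now down, the rocker tipped to on, and the jar and cone unmoved. Next is blue.

Request:
{"name": "servo_tool", "arguments": {"rows": [[[0, 25, 54, 0, 0, 0, 0], [0, 50, 107, 0, 0, 0, 0], [0, 76, 160, 0, 0, 0, 0], [0, 101, 213, 0, 0, 0, 0], [0, 126, 266, 0, 0, 0, 0], [0, 150, 320, 10, 0, 0, 0], [0, 162, 342, 30, 0, 0, 0], [0, 162, 342, 40, 0, 0, 0], [0, 162, 342, 40, 0, 0, 0]]]}}

```text
clock: 5.0
position: [534.3, -199.2, 128.7]
ee_rot: [0.973, -0.23, -0.003, 0.0]
contact_force: [-0.4, 0.1, -0.2]
gripper_width: -0.3
grasp_force: 0.0
```

```bash
python3 - <<'E'
from h import *
s=arm.read_state(); p=arm.camera_params("wrist"); im=arm.get_image("wrist"); 
cv2.imwrite("pics/w3.png",im[:,:,::-1]); print(s["clock"],s["position"])
h=hsv(im)
for k,(a,b) in RNG.items():
    m=(h[...,0]>=a)&(h[...,0]<=b)&(h[...,1]>(215 if k=="yellow" else 150))&(h[...,2]>90)
    for c,n in blob(m,150): print(k,c,n,ray("wrist",c,62,p).round(1))
E
```

```text
5.0 [ 534.26910762 -199.23746291  128.69982733]
blue [316.  215.3] 1435 [ 536.7 -198.1   62. ]
green [407.5 201.1] 1524 [ 518.1 -258.2   62. ]
red [414.6 281. ] 1446 [ 457.9 -239.8   62. ]
```

View pics/w3.png

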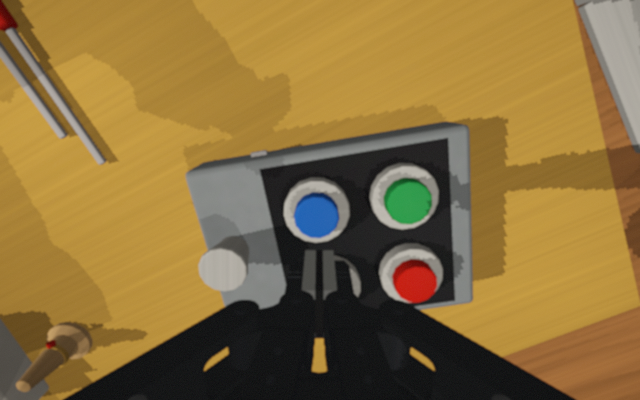

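The wrist view shows blue at (316,215), green (407,201), red (415,281) and the loupe at (222,270). Blue comes out at (536.7,-198.1), matching the top view to 2 mm.

Request:
{"name": "servo_tool", "arguments": {"rows": [[[0, 1, -1, 35, 0, 0, 0], [0, 1, -1, 58, 0, 0, 0], [0, 1, -1, 63, 0, 0, 0], [0, 1, -1, 66, 0, 0, 0], [0, 1, -1, 69, 0, 0, 0], [0, 1, -1, 71, 0, 0, 0], [0, 1, -1, 73, 0, 0, 0], [0, 1, -1, 74, 0, 0, 0], [0, 1, -1, 74, 0, 0, 0]]]}}

```text
clock: 6.18
position: [537.8, -199.5, 57.2]
ee_rot: [0.973, -0.23, 0.001, -0.0]
contact_force: [1.0, 0.6, 2.6]
gripper_width: -0.4
grasp_force: 1.4
```

Request:
{"name": "servo_tool", "arguments": {"rows": [[[0, 0, 0, 1, 0, 0, 0], [0, 0, 0, 2, 0, 0, 0], [0, 0, 0, 3, 0, 0, 0], [0, 0, 0, 3, 0, 0, 0]]]}}

```text
clock: 6.68
position: [537.8, -199.6, 55.9]
ee_rot: [0.973, -0.23, 0.001, 0.0]
contact_force: [-1.3, 3.4, 12.8]
gripper_width: -0.1
grasp_force: 6.4
```

Blue is on its stop (55.9 mm, 12.8 N). I'll lift and move over to green.

Request:
{"name": "servo_tool", "arguments": {"rows": [[[0, 0, 0, -15, 0, 0, 0], [0, 0, 0, -60, 0, 0, 0], [0, 0, 0, -72, 0, 0, 0], [0, 5, 31, -72, 0, 0, 0], [0, 9, 62, -72, 0, 0, 0], [0, 9, 62, -72, 0, 0, 0], [0, 9, 62, -72, 0, 0, 0]]]}}

```text
clock: 7.55
position: [516.7, -258.6, 125.2]
ee_rot: [0.973, -0.231, -0.001, -0.0]
contact_force: [0.5, 1.0, 0.1]
gripper_width: 0.1
grasp_force: 0.0
```

```bash
python3 - <<'E'
from h import *
s=arm.read_state(); p=arm.camera_params("wrist"); im=arm.get_image("wrist"); 
cv2.imwrite("pics/w4.png",im[:,:,::-1]); print(s["clock"],s["position"])
h=hsv(im)
for k in("blue","green"):
    a,b=RNG[k]
    m=(h[...,0]>=a)&(h[...,0]<=b)&(h[...,1]>150)&(h[...,2]>90)
    for c,n in blob(m,150): P=ray("wrist",c,62 if k=="green" else 55,p); print(k,c,n,P.round(1),shift([P[0],P[1],66],s))
E
```

```text
7.55 [ 516.67930756 -258.64342522  125.16356506]
blue [231.2 229. ] 1279 [ 536.  -198.6   55. ] [ -9.6 -62.4  59.2]
green [319.1 218.6] 1422 [ 517.5 -258.9   62. ] [ 0.9 -0.1 59.2]
```

View pics/w4.png

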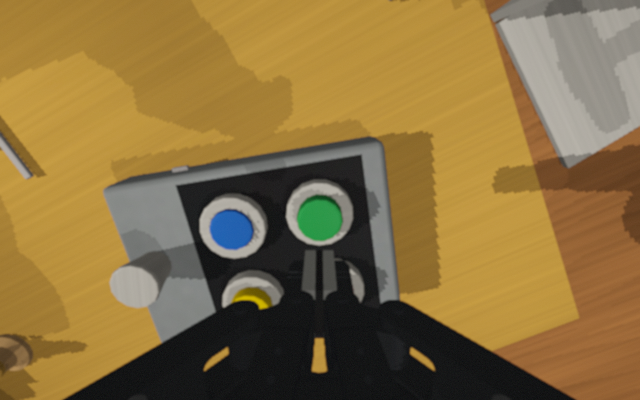

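The wrist view shows blue at (231,229) sitting low in its collar and green at (319,219) directly ahead of the fingertips, within 1 mm. I'll press green.

Request:
{"name": "servo_tool", "arguments": {"rows": [[[0, 1, 0, 35, 0, 0, 0], [0, 1, 0, 55, 0, 0, 0], [0, 1, 0, 60, 0, 0, 0], [0, 1, 0, 63, 0, 0, 0], [0, 1, 0, 66, 0, 0, 0], [0, 1, 0, 69, 0, 0, 0], [0, 1, 0, 71, 0, 0, 0], [0, 1, 0, 72, 0, 0, 0], [0, 1, 0, 73, 0, 0, 0], [0, 1, 0, 73, 0, 0, 0]]]}}

```text
clock: 8.85
position: [518.8, -259.2, 55.9]
ee_rot: [0.973, -0.23, 0.001, 0.0]
contact_force: [-5.5, 6.3, 17.2]
gripper_width: 0.1
grasp_force: 8.7
```

Request:
{"name": "servo_tool", "arguments": {"rows": [[[0, 0, 0, 0, 0, 0, 0], [0, 0, 0, 0, 0, 0, 0], [0, 0, 0, 0, 0, 0, 0]]]}}

```text
clock: 9.22
position: [518.8, -259.2, 55.9]
ee_rot: [0.973, -0.23, 0.001, 0.0]
contact_force: [-5.9, 7.0, 18.4]
gripper_width: -0.1
grasp_force: 8.6
```

```bash
python3 - <<'E'
from bench import arm
s=arm.read_state(); print(s["clock"],s["position"],s["contact_force"])
if s["position"][2]<56.8 and s["contact_force"][2]>8: print(arm.job_done())
E
```

```text
9.225 [ 518.80571735 -259.2250393    55.89658913] [-5.87307814  6.99547728 18.35679796]
the job is handed in; nothing more can be done
None
```

The job is handed in at 9.2 s: the rocker was tipped on, then blue pressed in to its stop, and green is held down on its stop at about 18 N, with red, yellow and the loose things left alone.

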